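# Sterilise the corks and open the lid

### The job

Give the corks one dose in the steriliser: pull the lamp knob straight out until it clicks into its outer notch, let go of it and leave the lamp on for at least three seconds, then push the knob fully home again. Only then press the green button so that the sprung lid pops up, and swing the lid gently, without flinging it, all the way back until it stands open by itself. Leave the things standing around it where they are.

Things in the scene. Friction and masses are not known exactly. Their poses are not given: they have to be found in the camera images.
- knob_grip (a point): Centre of the lamp knob's head: a black cylinder 30 mm across, 22 mm long, red disc on its front end, axis level, on a 12 mm stem. Home, the head's back is 14 mm in front of its grey module and its front end 36 mm. Axes: x from the knob's front into the module (push +x, pull -x, towards the robot), y left, z up. 70 mm above the table; moves with the knob.
- knob (a joint): How far the knob is pulled out, m: 0 = home (lamp off), 0.016 = outer notch (lamp on). It is bistable: about 6 N takes it over the hump at 0.008 m, past which it snaps by itself to the next notch and stays; released short of it, it springs back.
- knob_module: The grey block that carries the knob, 50 mm deep, 60 mm wide; its top is 20 mm above the knob's axis (90 mm above the table). Fixed. It stands left or right of the button's block on the base plate, in front of the lid; the two change places between runs. Origin: centre of its underside; x away from the knob.
- button_top (a point): Centre of the top of the green round lid release button (28 mm in diameter) on the other grey module; its top is 98 mm above the table; z up. Pressed straight down.
- button (a joint): How far the button is pressed, m: 0 = up, 0.006 = fully down (about 5 N); it springs back. The catch lets the lid go at about 0.003 m.
- lid_hinge (a point): Middle of the lid's hinge line, fixed on the white cabinet, 95 mm above the table. x points away from the free edge, knob and button; y along the hinge, left; z up. The cabinet is 290 mm wide, from 125 mm before to 20 mm behind this point, rim 90 mm above the table; a dark base plate 20 mm thick reaches 180 mm before it and carries both grey modules.
- lid_edge (a point): Middle of the free edge of the lid (white frame, amber pane, 270 mm along y, 130 mm from hinge to free edge, 8 mm thick). Shut, it lies 130 mm before lid_hinge (towards the robot), level with it. A small steel striker hangs 21 mm below the lid behind the middle of this edge, within 15 mm either side.
- lid (a joint): Lid angle, rad: 0 = shut and caught, grows as it opens up and away from knob and button. Released, a spring arm lifts it in about half a second to 0.6 and no further; above that it swings freely, and falls back to 0.6 if let go before upright (1.57). Past upright it leans back by its own weight on its stop at 1.85 and stays. About 0.2 kg.
- cradle: A dark wine bottle lying in a wooden cradle (bottle 295 mm long along x, cradle 110 mm wide, 100 mm tall in all); origin under the cradle's centre. Leave alone.
- cork_cup: A steel cup with corks standing in it, 90 mm in diameter, 100 mm tall with the corks; origin under its centre. Leave alone.

How it is judged:
By the outcome, as a careful person would: the job done as asked, in the order asked, and still so for the second after the job is handed in, with the robot touching nothing.
It also fails if it takes over 67 s, if anything falls off the work surface, if the arm or the gripper's body presses on something with over 40 N, if the wrist force passes 120 N, or if a joint passes its speed limit or range.

### The arm

A 7-joint arm with a two-finger parallel gripper is mounted at the origin on the work surface. World frame = base frame: x ahead of the robot, y to its left, z up, the work surface at z = 0. Lengths are in m, angles in rad, forces in N, time in s.
With the tool pointing down it reaches from about 0.425 to 0.8 m from the base axis. Payload 8.3 kg.
Tool frame: the origin (TCP) lies between the finger pads; the fingertips stand env.nose_length ahead of it and the grasp point (between the pads) lies 5 mm behind it (env.nose_length is the distance from the TCP to the fingertips, in m); z points along the fingers, x is the direction in which the jaws open and shut, and the axes are right-handed (so a half turn about z gives the same grasp; the last joint's range is limited). The gripper opens to 85 mm and grips with 20 to 120 N. Pads are 22 mm wide; open, the fingers measure 114 mm over their backs; the gripper's body (76 mm by 85 mm) begins 54 mm behind the grasp point. The pads swing forward as they close: fully open they stand 13 mm farther back than shut.
Start: joints at [1.162, 0.383, 0.016, 1.37, -0.006, 1.388, -0.046], TCP at [0.212, -0.588, 0.245] pointing down, gripper open.
Joint ranges: [-2.95, 2.95], [-0.25, 2.06], [-1.52, 1.56], [0.18, 2.33], [-1.44, 4.58], [0.02, 2.06], [-3.01, 3.01]. Speed limits (rad/s): [2.39, 2.39, 3.01, 3.01, 3.14, 3.14, 3.14].

### API

Orientations are given as a rotation vector (axis times angle).
In Python, from plant import env gives the robot as it stands. The module is installed in compiled form; this text tells all that it offers.
- The arm moves only by the tool play_rows, never from a script. Its argument "increments" is one flat list of numbers, 5 for each row, row after row: the shift along the tool's x, y, z in mm, then the turn about the tool's z in degrees, then the opening, from -1 (shut) to 1 (fully open). A call has 1 to 12 rows; each row is the pose to reach, as a shift and turn from the pose measured when the call began, along the tool's axes at that moment; what a row does not reach only later rows make up. A row lasts 1/10 s, in which the tool goes at most 50 mm and 8.59 degrees, less where a joint would pass 70% of its speed; a pose out of reach is approached as far as the arm can. A call with a gripper value outside its range is refused whole. The fingers move at their own pace and stop on an object; "squeeze" is the grip in N (left out, the last holds). Time passes only in rows, so rows that repeat a pose let the fingers close. It gives the time, the measured TCP pose, the force and the opening at its end, in the units of the state.
- env.state(): the state, without advancing time (a new reading comes with each control period).
- env.grab_frame(name): name is "side" or "top"; returns (picture, depth): 384x512x3 uint8, red, green, blue; 384x512 float32, m along the optical axis (not along the pixel's ray), 0 where there is no reading.
- env.calibration(name): a dict with "K" (3x3 intrinsics, pixels), "T" (4x4, takes a point from camera to world coordinates). Camera axes: x right, y up, looking along -z (the intrinsics and any distortion apply to the point x, -y, -z); pixel columns grow to the right and rows downward; lengths in m; the calibration is good to about 2 mm. A picture is of the moment at which its call begins. calibration takes no time and is no camera call.
- env.finish_job(): hands the job in, once; it reports no verdict.
Trained networks look in the newest picture that a camera, given by its name, has taken for a name from the list of things; names that differ only in an ending like _2 or _b are one class to them, and where a whole thing is asked for, a point or a joint stands for the part that bears it (a point fixed in the world has none). Each returns a list of dicts, best first, with "confidence" (0 to 1); they miss things now and then, are a little off and sometimes report something else, mostly with a low value. They report only what shows in the picture. A call takes as long as a camera call.
- env.outline_of(target, camera): "mask" (384x512 bool, what is visible of it) and "centre" ([column, row] in pixels, amid what is visible of it).
The state is a dict: "t": time; "joint_positions": joint angles; "qvel": joint speeds; "effort": joint torques, N m; "position": TCP position; "ee_rot": TCP orientation; "ft_force": force on the tool from outside, world axes, zero at the start; "wrist_torque": the same for the moment, N m; "grip_width": opening from 0.0 (shut) to 1.0 (fully open).
Only numpy, scipy, OpenCV 4.12 (cv2) and the standard library are available. Lean on these libraries where they do the work, as an engineer would, in place of code of your own. Each camera call takes 0.05 s, during which the arm holds its last target. There are 200 camera calls.

## Working session

There is one attempt and no reset: what is moved stays moved. The work goes in short steps, Python scripts to look and compute and a tool call to move; the robot and the scene stay as the last step left them, time stands still between calls to the robot, and variables do not carry over. Pictures are saved under pics/ and viewed, about 8 in all and at most 12, crops included, and the job is handed in when it is done.

Besides the shell and the picture viewer there is one more tool, called after ">>>" by a JSON object that holds its "op" and its "data". play_rows: Moves the arm, as the interface text tells. Its arguments: {"type":"object","properties":{"increments":{"type":"array"},"squeeze":{"type":"number"}},"required":["increments"]}

```bash
mkdir -p pics
cat > h.py <<'E'
import numpy as np, cv2
from plant import env
from scipy.spatial.transform import Rotation as R
def cloud(cam):
    p,d=env.grab_frame(cam); c=env.calibration(cam); K=c['K'];T=np.array(c['T'])
    v,u=np.mgrid[0:384,0:512]
    x=(u-K[0][2])/K[0][0]*d; y=(v-K[1][2])/K[1][1]*d
    P=np.stack([x,-y,-d,np.ones_like(d)],-1)@T.T
    return p,d,P[...,:3]
E
python3 - <<'E'
from h import *
s=env.state(); print(s, env.nose_length)
ims=[]
for cam in ['side','top']:
    p,d,P=cloud(cam); ims.append(p); c=env.calibration(cam); print(cam,{k:np.round(v,3).tolist() for k,v in c.items()})
    for n in ['knob_grip','knob_module','button_top','lid_edge','cradle','cork_cup']:
        for o in env.outline_of(n,cam)[:2]:
            m=o['mask']&(d>0); q=P[m]
            if len(q): print(cam,n,round(o['confidence'],2),np.round(o['centre']),m.sum(),'med',np.round(np.median(q,0),3),'lo',np.round(np.percentile(q,3,0),3),'hi',np.round(np.percentile(q,97,0),3))
    cv2.imwrite(f'pics/{cam}0.png',p[...,::-1])
E
```

```text
{'t': 0.0, 'joint_positions': array([ 1.16209207,  0.38426127,  0.01635251,  1.37117214, -0.0062959 ,
        1.38818097, -0.04651951]), 'qvel': array([ 2.59495102e-03, -9.12618078e-04,  3.86527192e-06,  1.30975320e-03,
        1.28891963e-03, -4.45957203e-04, -2.57961764e-06]), 'effort': array([-1.92421348e-04, -6.27596998e+01,  8.44234843e-01, -3.71818864e+01,
        1.65358151e-02,  1.44543807e-02,  2.29181495e-05]), 'position': array([ 0.21172866, -0.58753726,  0.24425611]), 'ee_rot': array([-2.56965179e+00,  1.80541755e+00,  2.56367489e-03]), 'ft_force': array([-0.35367166, -0.23311241, -0.24555877]), 'wrist_torque': array([-0.00212471, -0.01629621,  0.04838971]), 'grip_width': 1.0004404996045297} 0.014
side {'K': [[360.317, 0.0, 252.419], [0.0, 360.317, 191.548], [0.0, 0.0, 1.0]], 'T': [[0.798, 0.317, -0.513, 0.148], [-0.603, 0.428, -0.674, -0.535], [0.006, 0.847, 0.532, 0.542], [0.0, 0.0, 0.0, 1.0]]}
side knob_grip 0.44 [210. 218.] 204 med [0.464 0.027 0.074] lo [0.454 0.017 0.016] hi [0.49  0.107 0.085]
side knob_module 0.86 [228. 216.] 1172 med [0.499 0.018 0.074] lo [0.455
[... 842 characters left out ...]
] lo [0.457 0.02  0.038] hi [0.484 0.044 0.087]
top knob_module 0.75 [275. 232.] 881 med [0.506 0.033 0.09 ] lo [0.457 0.006 0.003] hi [0.538 0.061 0.093]
top button_top 0.67 [343. 168.] 1455 med [ 0.64  -0.128  0.075] lo [ 0.602 -0.165  0.005] hi [ 0.68  -0.086  0.102]
top button_top 0.47 [200. 233.] 125 med [0.507 0.19  0.102] lo [0.496 0.18  0.098] hi [0.519 0.202 0.106]
top lid_edge 0.72 [237. 189.] 7545 med [0.6   0.115 0.099] lo [ 0.54  -0.009  0.096] hi [0.661 0.242 0.102]
top cradle 0.62 [131. 198.] 5012 med [0.592 0.342 0.085] lo [0.48  0.302 0.01 ] hi [0.75  0.407 0.101]
top cork_cup 0.6 [345. 167.] 1447 med [ 0.64  -0.128  0.074] lo [ 0.604 -0.165  0.004] hi [ 0.68  -0.086  0.102]
```

View pics/side0.png

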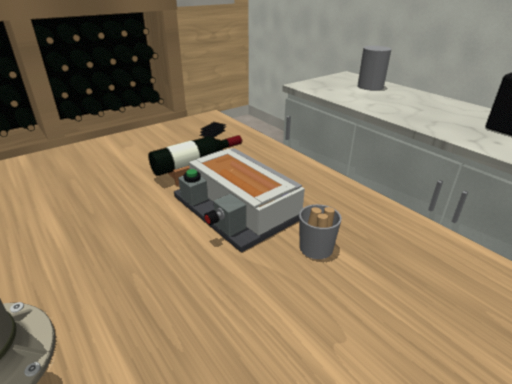

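View pics/top0.png

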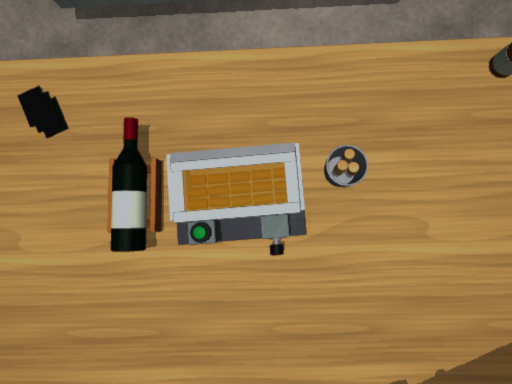

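Run:
```python
from h import *
p,d,P=cloud('top')
# lid yaw: minAreaRect of lid mask pts
for n,zr in [('lid_edge',(.09,.105)),('knob_module',(.085,.095)),('knob_grip',(.07,.09))]:
    o=env.outline_of(n,'top')[0]; m=o['mask']; q=P[m&(P[...,2]>zr[0])&(P[...,2]<zr[1])]
    print(n,len(q),cv2.minAreaRect((q[:,:2]*1000).astype(np.float32)),np.round(np.median(q,0),3))
s=env.state(); print(np.round(R.from_rotvec(s['ee_rot']).as_matrix(),3))
```

```text
lid_edge 7724 ((603.159912109375, 118.004150390625), (134.98672485351562, 277.9595947265625), 2.897878885269165) [0.6   0.116 0.099]
knob_module 677 ((497.60662841796875, 32.63130187988281), (84.6401596069336, 59.40018081665039), 3.6124300956726074) [0.513 0.034 0.091]
knob_grip 0 ((0.0, 0.0), (0.0, 0.0), 0.0) [nan nan nan]
[[ 0.339 -0.941  0.   ]
 [-0.941 -0.339 -0.   ]
 [ 0.    -0.    -1.   ]]
  return _methods._mean(a, axis=axis, dtype=dtype,
  ret = um.true_divide(
```

The side picture shows the knob's red end at about (210,218) and the green button at (190,172). In the top picture the knob head is at (277,250), the button at (201,232), the bottle is to the left and the cup to the right. The device is yawed about +3°.

```bash
cat >> h.py <<'E'
def to(*pts):
    s=env.state(); M=R.from_rotvec(s['ee_rot']).as_matrix()
    print('t',round(s['t'],2),'pos',np.round(s['position'],4),'F',np.round(s['ft_force'],1),'grip',round(s['grip_width'],3),'xang',round(np.degrees(np.arctan2(M[1,0],M[0,0])),2))
    for p in pts: print(p,'->',np.round(1000*M.T@(np.array(p)-s['position']),1))
E
python3 -c "
from h import *
to((.40,-.30,.244),(.465,.032,.244),(.465,.032,.2))"
```

```text
t 0.9 pos [ 0.2119 -0.588   0.2453] F [0.4 0.5 0.2] grip 1.001 xang -70.18
(0.4, -0.3, 0.244) -> [-207.2 -274.6    1.3]
(0.465, 0.032, 0.244) -> [-497.5 -448.3    1.3]
(0.465, 0.032, 0.2) -> [-497.5 -448.3   45.3]
```

>>> {"op": "play_rows", "data": {"increments": [-41,-55,0,8,1,-83,-110,0,16.8,1,-124,-165,0,16.8,1,-166,-220,0,16.8,1,-207,-270,0,16.8,1,-250,-300,0,16.8,1,-290,-325,0,16.8,1,-330,-350,0,16.8,1,-372,-375,0,16.8,1,-415,-400,0,16.8,1,-457,-425,0,16.8,1,-497,-448,0,16.8,1]}}

```text
t: 2.1
position: [0.449, -0.044, 0.2457]
ee_rot: [-2.279, 2.162, -0.002]
ft_force: [-0.1, -0.2, -0.6]
grip_width: 1.002
```

```bash
python3 -c "
from h import *
to((.465,.032,.1),(.465,.032,.064))"
```

```text
t 2.1 pos [ 0.449  -0.044   0.2457] F [-0.1 -0.2 -0.6] grip 1.002 xang -87.0
(0.465, 0.032, 0.1) -> [-75.1 -19.8 145.7]
(0.465, 0.032, 0.064) -> [-75.1 -19.8 181.7]
```

>>> {"op": "play_rows", "data": {"increments": [-40,-10,0,0,1,-75,-20,0,0,1,-75,-20,40,0,1,-75,-20,80,0,1,-75,-20,115,0,1,-75,-20,115,0,1,-75,-20,115,0,1]}}

```text
t: 2.8
position: [0.4652, 0.032, 0.1314]
ee_rot: [-2.279, 2.162, -0.001]
ft_force: [-0.6, 0.4, 0.0]
grip_width: 1.001
```

Run:
```python
from h import *
to((.465,.032,.064))
a=cloud('top')[0]; b=cloud('side')[0]
f=lambda p,r,c:cv2.resize(p[r:r+100,c:c+130],None,fx=3,fy=3,interpolation=2)
cv2.imwrite('pics/a.png',np.hstack([f(a,185,215),f(b,150,150)])[...,::-1])
```

```text
t 2.8 pos [0.4652 0.032  0.1314] F [-0.6  0.4  0. ] grip 1.001 xang -86.99
(0.465, 0.032, 0.064) -> [-0.   0.2 67.4]
```

View pics/a.png

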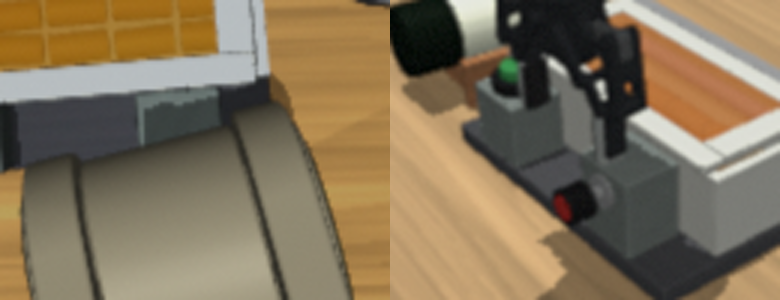

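The crop shows the two fingers straddling the knob from above, with the knob's red disc at crop (570,205) and the near finger tip at (612,150). Next I descend and grip.

>>> {"op": "play_rows", "data": {"increments": [0,0,25,0,1,0,0,50,0,1,0,0,67,0,1,0,0,67,0,0.2,0,0,67,0,-0.2,0,0,67,0,-1,0,0,67,0,-1,0,0,67,0,-1,0,0,67,0,-1,0,0,67,0,-1], "squeeze": 30}}

```text
t: 3.9
position: [0.468, 0.0319, 0.0674]
ee_rot: [-2.275, 2.16, -0.009]
ft_force: [-1.4, -0.9, 6.9]
grip_width: 0.339
```

Run:
```python
from h import *
to((.465,.032,.064))
```

```text
t 3.9 pos [0.468  0.0319 0.0674] F [-1.4 -0.9  6.9] grip 0.339 xang -87.02
(0.465, 0.032, 0.064) -> [-0.2  3.   3.4]
```

>>> {"op": "play_rows", "data": {"increments": [0,2,0,0,-1,0,4,0,0,-1,0,6,0,0,-1,0,8,0,0,-1,0,10,0,0,-1,0,12,0,0,-1,0,14,0,0,-1,0,16,0,0,-1,0,16,0,0,-1]}}

```text
t: 4.8
position: [0.452, 0.0311, 0.0675]
ee_rot: [-2.275, 2.16, -0.009]
ft_force: [-1.5, -0.4, 3.6]
grip_width: 0.337
```

Run:
```python
from h import *
to((.465,.032,.064))
b=cloud('side')[0]
cv2.imwrite('pics/b.png',cv2.resize(b[150:250,150:280],None,fx=4,fy=4,interpolation=2)[...,::-1])
```

```text
t 4.8 pos [0.452  0.0311 0.0675] F [-1.5 -0.4  3.6] grip 0.337 xang -87.03
(0.465, 0.032, 0.064) -> [ -0.2 -13.    3.6]
```

View pics/b.png

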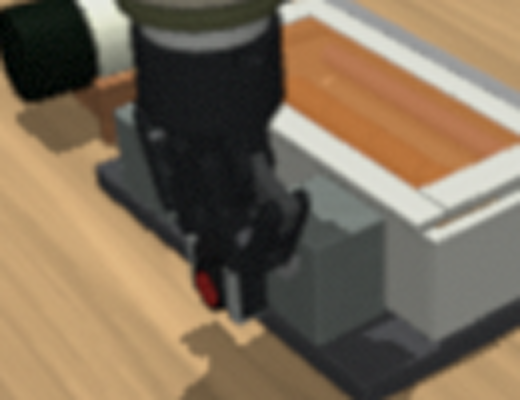

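The gripper closes on the knob at crop (205,290). It has moved 16 mm out with little force left. I let go and lift off to check.

>>> {"op": "play_rows", "data": {"increments": [0,0,0,0,0,0,0,0,0,1,0,0,0,0,1,0,0,0,0,1,0,0,0,0,1,0,0,0,0,1,0,0,-20,0,1,0,0,-40,0,1,0,0,-64,0,1,0,0,-64,0,1,0,0,-64,0,1]}}

```text
t: 5.95
position: [0.4518, 0.0311, 0.1318]
ee_rot: [-2.275, 2.16, -0.011]
ft_force: [-0.2, -0.6, 0.1]
grip_width: 1.002
```

Run:
```python
from h import *
to((.449,.031,.064))
b,d,P=cloud('side')
cv2.imwrite('pics/c.png',cv2.resize(b[150:250,150:280],None,fx=4,fy=4,interpolation=2)[...,::-1])
q=P[(b[...,0]>110)&(b[...,1]<60)&(b[...,2]<60)&(abs(P[...,1]-.03)<.05)&(P[...,0]<.5)]; print(len(q),np.median(q,0))
```

```text
t 5.95 pos [0.4518 0.0311 0.1318] F [-0.2 -0.6  0.1] grip 1.002 xang -87.03
(0.449, 0.031, 0.064) -> [-0.1  3.4 67.8]
1 [0.43845225 0.03514081 0.06386291]
```

View pics/c.png

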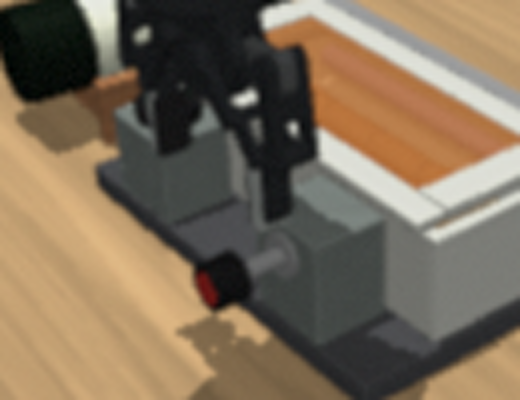

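The knob stays out with its stem showing (crop 225,280, red face at x≈0.438 as expected). Now the dose wait.

>>> {"op": "play_rows", "data": {"increments": [0,0,0,0,1,0,0,0,0,1,0,0,0,0,1,0,0,0,0,1,0,0,0,0,1,0,0,0,0,1,0,0,0,0,1,0,0,0,0,1,0,0,0,0,1,0,0,0,0,1,0,0,0,0,1,0,0,0,0,1]}}

```text
t: 7.2
position: [0.4513, 0.0311, 0.1311]
ee_rot: [-2.275, 2.16, -0.009]
ft_force: [-0.0, -0.5, 0.2]
grip_width: 0.995
```

>>> {"op": "play_rows", "data": {"increments": [0,0,0,0,1,0,0,0,0,1,0,0,0,0,1,0,0,0,0,1,0,0,0,0,1,0,0,0,0,1,0,0,0,0,1,0,0,0,0,1,0,0,0,0,1,0,0,0,0,1,0,0,0,0,1,0,0,0,0,1]}}

```text
t: 8.4
position: [0.4513, 0.0311, 0.1311]
ee_rot: [-2.275, 2.16, -0.009]
ft_force: [-0.5, -0.3, 0.5]
grip_width: 1.002
```

>>> {"op": "play_rows", "data": {"increments": [0,0,0,0,1,0,0,0,0,1,0,0,0,0,1,0,0,0,0,1,0,0,0,0,1,0,0,0,0,1,0,0,0,0,1,0,0,0,0,1,0,0,0,0,1,0,0,0,0,1,0,0,0,0,1,0,0,0,0,1]}}

```text
t: 9.6
position: [0.4513, 0.0311, 0.1311]
ee_rot: [-2.275, 2.16, -0.009]
ft_force: [-0.2, 0.2, -0.3]
grip_width: 0.997
```

>>> {"op": "play_rows", "data": {"increments": [0,0,30,0,1,0,0,66,0,1,0,0,66,0,1,0,0,66,0,1,0,0,66,0,0,0,0,66,0,-1,0,0,66,0,-1,0,0,66,0,-1,0,0,66,0,-1,0,0,66,0,-1,0,0,66,0,-1], "squeeze": 30}}

```text
t: 10.7
position: [0.4522, 0.0311, 0.0659]
ee_rot: [-2.275, 2.16, -0.01]
ft_force: [-1.5, 0.7, 6.5]
grip_width: 0.341
```

>>> {"op": "play_rows", "data": {"increments": [0,-2,0,0,-1,0,-4,0,0,-1,0,-6,0,0,-1,0,-8,0,0,-1,0,-10,0,0,-1,0,-12,0,0,-1,0,-14,0,0,-1,0,-16,0,0,-1,0,-17,0,0,-1,0,-18,0,0,-1,0,-18,0,0,-1]}}

```text
t: 11.8
position: [0.4683, 0.032, 0.0659]
ee_rot: [-2.278, 2.162, -0.007]
ft_force: [-9.1, -0.8, 9.4]
grip_width: 0.339
```

>>> {"op": "play_rows", "data": {"increments": [0,-17,0,0,0,0,0,0,0,1,0,0,0,0,1,0,0,0,0,1,0,0,0,0,1,0,0,-20,0,1,0,0,-50,0,1,0,0,-100,0,1,0,0,-120,0,0,0,0,-120,0,-1,0,0,-120,0,-1,0,0,-120,0,-1]}}

```text
t: 13.0
position: [0.4674, 0.032, 0.1847]
ee_rot: [-2.278, 2.163, -0.005]
ft_force: [-0.4, 0.3, 0.7]
grip_width: 0.33
```

Run:
```python
from h import *
b,d,P=cloud('side')
cv2.imwrite('pics/d.png',cv2.resize(b[150:250,150:280],None,fx=4,fy=4,interpolation=2)[...,::-1])
q=P[(b[...,1]>90)&(b[...,0]<60)&(b[...,2]<90)&(P[...,0]<.6)&(P[...,2]>.09)]; print(len(q),np.median(q,0),q.min(0),q.max(0))
to((.502,.190,.15),(.502,.190,.118))
```

```text
19 [0.50072889 0.18284061 0.09956881] [0.49470745 0.17921468 0.09607088] [0.51461733 0.19728703 0.10162243]
t 13.05 pos [0.4672 0.032  0.1846] F [-0.5  0.9 -1.3] grip 0.242 xang -87.02
(0.502, 0.19, 0.15) -> [-156.   -42.9   34.4]
(0.502, 0.19, 0.118) -> [-156.1  -42.8   66.4]
```

View pics/d.png

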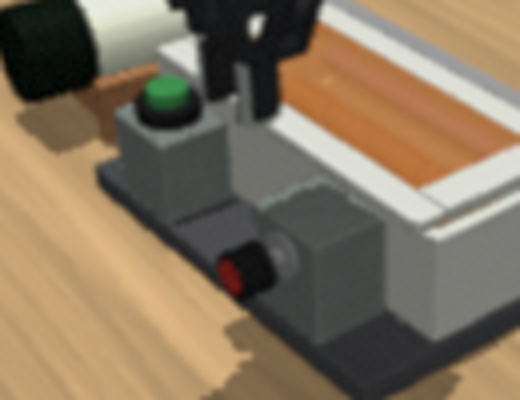

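The knob is home again (crop 245,270, short stem) and the button is free at crop (168,95). Next I go above the button.

>>> {"op": "play_rows", "data": {"increments": [-40,-11,0,0,-1,-80,-22,0,0,-1,-120,-33,0,0,-1,-156,-43,20,0,-1,-156,-43,50,0,-1,-156,-43,60,0,-1,-156,-43,60,0,-1]}}

```text
t: 13.75
position: [0.5007, 0.1886, 0.1219]
ee_rot: [2.274, -2.16, 0.0]
ft_force: [0.5, 0.0, -0.2]
grip_width: -0.0
```

Run:
```python
from h import *
to((.502,.190,.112),(.502,.190,.105))
```

```text
t 13.75 pos [0.5007 0.1886 0.1219] F [ 0.5  0.  -0.2] grip -0.0 xang -87.05
(0.502, 0.19, 0.112) -> [-1.4 -1.4  9.9]
(0.502, 0.19, 0.105) -> [-1.4 -1.5 16.9]
```

>>> {"op": "play_rows", "data": {"increments": [-1.5,-2,4,0,-1,-1.5,-2,8,0,-1,-1.5,-2,10,0,-1,-1.5,-2,12,0,-1,-1.5,-2,14,0,-1,-1.5,-2,15,0,-1,-1.5,-2,15,0,-1]}}

```text
t: 14.45
position: [0.5037, 0.1895, 0.1099]
ee_rot: [2.274, -2.162, 0.005]
ft_force: [-7.7, -8.0, 26.8]
grip_width: 0.0
```

>>> {"op": "play_rows", "data": {"increments": [0,2,-5,0,-1,0,5,-20,0,-1,0,20,-50,0,-1,0,45,-75,0,-1,0,45,-75,0,-1,0,45,-75,0,-1]}}

```text
t: 15.05
position: [0.4587, 0.1877, 0.1859]
ee_rot: [2.275, -2.163, 0.008]
ft_force: [0.8, -0.6, -0.2]
grip_width: -0.002
```

Run:
```python
from h import *
b,d,P=cloud('side')
cv2.imwrite('pics/e.png',cv2.resize(b[130:250,150:310],None,fx=4,fy=4,interpolation=2)[...,::-1])
to((.502,.06,.16))
p,d,P=cloud('top')
q=P[(P[...,0]>.53)&(P[...,0]<.7)&(P[...,1]>-.02)&(P[...,1]<.10)&(P[...,2]>.085)&(P[...,2]<.3)]
k=q[q[:,2]>np.percentile(q[:,2],95)]; print('edge',np.median(k,0)); print(np.percentile(q[:,0],[1,99]),q[:,2].max())
```

```text
t 15.1 pos [0.4588 0.1874 0.185 ] F [-0.5 -0.8  0.1] grip -0.004 xang -87.13
(0.502, 0.06, 0.16) -> [129.2 -36.8  25.7]
edge [0.56434281 0.03825773 0.16956932]
[0.53311165 0.68938281] 0.17320405528811167
```

View pics/e.png

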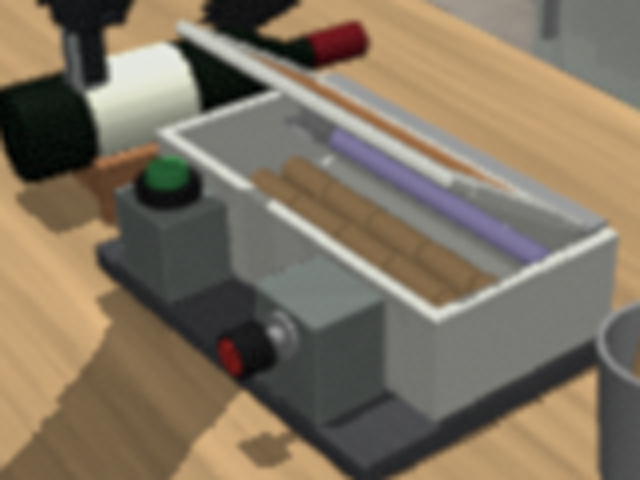

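The lid has popped to about 0.6 with its edge at z≈0.17, its corner at crop (185,28). The knob is still home. I'll move in front of the edge, off the striker at y≈0.07.

>>> {"op": "play_rows", "data": {"increments": [40,0,0,0,-1,80,-15,0,0,-1,118,-35,10,0,-1,118,-50,28,0,-1,118,-57,28,0,-1,118,-57,28,0,-1]}}

```text
t: 15.75
position: [0.5214, 0.0728, 0.1561]
ee_rot: [2.273, -2.161, 0.0]
ft_force: [0.4, 0.7, 0.4]
grip_width: 0.002
```

Run:
```python
from h import *
to((.551,.072,.155),(.677,.077,.195))
```

```text
t 15.75 pos [0.5214 0.0728 0.1561] F [0.4 0.7 0.4] grip 0.002 xang -87.1
(0.551, 0.072, 0.155) -> [  2.3 -29.5   1. ]
(0.677, 0.077, 0.195) -> [   3.9 -155.5  -39.5]
```

>>> {"op": "play_rows", "data": {"increments": [0,-10,0,0,-1,0,-18,0,0,-1,0,-22,0,0,-1,0,-25,0,0,-1,0,-27,0,0,-1,0,-29,0,0,-1,0,-31,0,0,-1,0,-33,-1,0,-1,0,-35,-2,0,-1,0,-37,-4,0,-1,0,-39,-6,0,-1,0,-41,-8,0,-1]}}

```text
t: 16.95
position: [0.553, 0.075, 0.1638]
ee_rot: [2.263, -2.146, -0.016]
ft_force: [-51.7, -5.2, 36.8]
grip_width: 0.004
```

>>> {"op": "play_rows", "data": {"increments": [0,-2,-2,0,-1,0,-5,-4,0,-1,0,-8,-6,0,-1,0,-11,-8,0,-1,0,-14,-10,0,-1,0,-17,-12,0,-1,0,-20,-14,0,-1,0,-23,-16,0,-1,0,-26,-18,0,-1,0,-29,-20,0,-1,0,-32,-21,0,-1,0,-35,-22,0,-1]}}

```text
t: 18.15
position: [0.5888, 0.077, 0.1849]
ee_rot: [2.263, -2.147, -0.016]
ft_force: [-2.5, -0.1, 1.8]
grip_width: 0.0
```

Run:
```python
from h import *
b,d,P=cloud('side')
cv2.imwrite('pics/f.png',cv2.resize(b[90:250,130:330],None,fx=3,fy=3,interpolation=2)[...,::-1])
to((.677,.077,.195))
```

```text
t 18.2 pos [0.5892 0.077  0.185 ] F [-0.8  0.1  0.8] grip -0.002 xang -86.97
(0.677, 0.077, 0.195) -> [  4.7 -87.4 -12. ]
```

View pics/f.png

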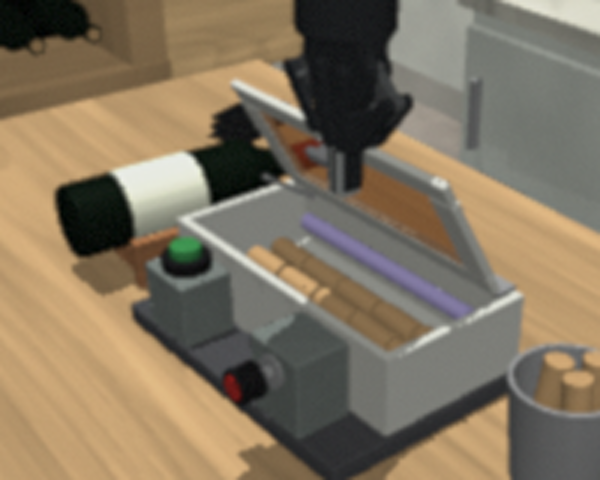

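The lid rests on the finger at about 60°, with the fingertip at crop (345,185) inside the edge. A 52 N reading came up in the first stretch, directed along the lid's edge normal. It is now about 2 N, so I carry on slowly and watch the force.

>>> {"op": "play_rows", "data": {"increments": [0,-3,-1,0,-1,0,-6,-2,0,-1,0,-9,-3,0,-1,0,-12,-4,0,-1,0,-15,-5,0,-1,0,-18,-6,0,-1,0,-21,-7,0,-1,0,-24,-8,0,-1,0,-27,-9,0,-1,0,-30,-10,0,-1,0,-33,-11,0,-1,0,-36,-12,0,-1]}}

```text
t: 19.4
position: [0.6263, 0.0789, 0.1972]
ee_rot: [2.264, -2.148, -0.014]
ft_force: [-1.5, -0.5, 5.3]
grip_width: -0.002
```

>>> {"op": "play_rows", "data": {"increments": [0,-3,0,0,-1,0,-6,0,0,-1,0,-9,0,0,-1,0,-12,0,0,-1,0,-15,0,0,-1,0,-18,0,0,-1,0,-20,0,0,-1,0,-22,0,0,-1,0,-24,0,0,-1,0,-26,0,0,-1,0,-28,0,0,-1,0,-30,0,0,-1]}}

```text
t: 20.6
position: [0.6569, 0.0806, 0.1973]
ee_rot: [2.265, -2.149, -0.012]
ft_force: [-0.7, -0.2, -0.4]
grip_width: 0.002
```

Run:
```python
from h import *
b,d,P=cloud('side')
cv2.imwrite('pics/g.png',cv2.resize(b[90:250,130:330],None,fx=3,fy=3,interpolation=2)[...,::-1])
to((.677,.077,.195))
for n in ['side','top']:
    p,d,P=cloud(n)
    q=P[(P[...,0]>.56)&(P[...,0]<.8)&(P[...,1]>.14)&(P[...,1]<.235)&(P[...,2]>.12)&(P[...,2]<.24)]
    if len(q)>20:
        a=np.polyfit(q[:,2]-.095,q[:,0],1); print(n,len(q),'angle',np.pi/2+np.arctan(a[0]),a,q[:,2].max())
```

```text
t 20.65 pos [0.6567 0.0804 0.1964] F [ 0.5 -0.6  0.2] grip -0.002 xang -87.0
(0.677, 0.077, 0.195) -> [  4.5 -20.2   1. ]
side 872 angle 1.6588228697814285 [0.08825461 0.65861568] 0.224935164494866
top 383 angle 1.8744629418112646 [0.3133583  0.63302971] 0.22844968308264124
```

View pics/g.png

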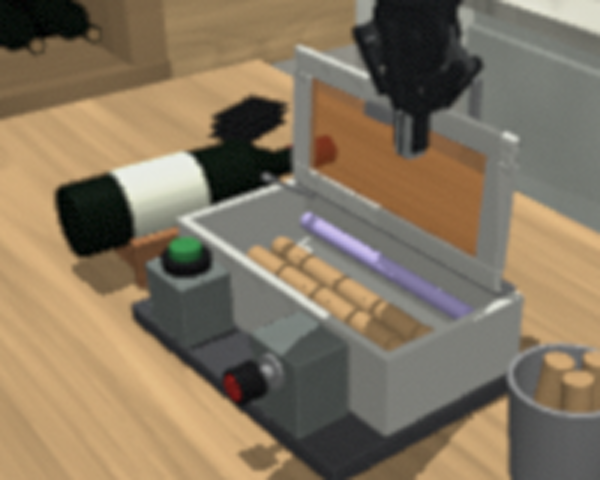

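The lid is just past upright (about 1.66 rad by the side depth), with the finger at crop (410,145). I follow it a bit further.

>>> {"op": "play_rows", "data": {"increments": [0,-2,0,0,-1,0,-4,0,0,-1,0,-6,0,0,-1,0,-8,0,0,-1,0,-10,0,0,-1,0,-12,0,0,-1,0,-14,0,0,-1,0,-16,0,0,-1,0,-18,0,0,-1,0,-18,0,0,-1]}}

```text
t: 21.75
position: [0.6741, 0.0813, 0.1952]
ee_rot: [2.263, -2.148, -0.015]
ft_force: [0.2, 0.4, 0.4]
grip_width: -0.003
```

>>> {"op": "play_rows", "data": {"increments": [0,5,0,0,-1,0,20,-5,0,-1,0,50,-30,0,-1,0,90,-60,0,-1,0,130,-80,0,-1,0,170,-90,0,-1,0,200,-90,0,-1,0,200,-90,0,-1,0,200,-90,0,-1,0,200,-90,0,-1]}}

```text
t: 22.75
position: [0.4769, 0.0715, 0.2896]
ee_rot: [2.263, -2.148, -0.015]
ft_force: [-0.0, -0.1, 0.1]
grip_width: 0.005
```

Run:
```python
from h import *
b,d,P=cloud('side')
cv2.imwrite('pics/i.png',cv2.resize(b[90:260,130:350],None,fx=3,fy=3,interpolation=2)[...,::-1])
to((.677,.077,.195))
q=P[(P[...,0]>.56)&(P[...,0]<.8)&(P[...,1]>.0)&(P[...,1]<.235)&(P[...,2]>.12)&(P[...,2]<.24)]
a=np.polyfit(q[:,2]-.095,q[:,0],1); print(len(q),'angle',np.pi/2+np.arctan(a[0]),a,q[:,2].max())
for n in ['cradle','cork_cup']:
    o=env.outline_of(n,'side')[0]; print(n,np.round(o['centre']),np.round(np.median(P[o['mask']],0),3))
```

```text
t 22.8 pos [0.477  0.0716 0.2894] F [ 0.3 -0.3 -0.7] grip -0.002 xang -87.0
(0.677, 0.077, 0.195) -> [   4.3 -202.1   89.8]
2775 angle 1.8384694238852206 [0.27425461 0.66491024] 0.22077086509273924
cradle [182. 152.] [0.543 0.33  0.077]
cork_cup [318. 232.] [ 0.626 -0.14   0.071]
```

View pics/i.png

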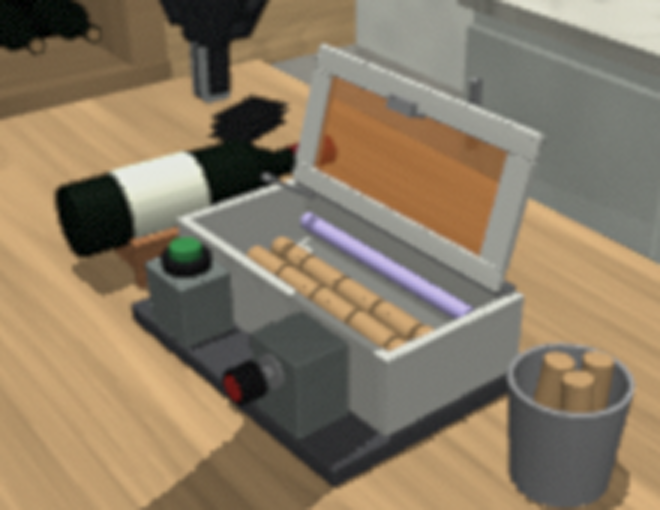

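The lid stands open by itself at about 1.84 rad. The knob is home (crop 245,380), the button is up, the bottle and cup haven't moved, and the gripper is clear.

```bash
python3 -c "
from plant import env
print(env.finish_job())"
```

```text
the job is handed in; nothing more can be done
None
```

The job is handed in at about 23 s of the allowed 67 s, with every step done in the order asked. One force reading on the way was high, described below.

**What I did:**
- **Dose:** I pulled the knob out 16 mm into its outer notch, let go of it and left the lamp on for about 4 to 5 s. I then pushed it home until it met about 9 N at the stop.
- **Lid:** I pressed the green button with shut fingers and the lid popped up to about 0.6 rad. I pushed it slowly past upright and followed it until it leaned back on its stop.

**Last checks:** The lid measures about 1.84 rad by the side depth (its stop is 1.85) and stands by itself. The knob is home, the bottle and cup are where they were within measurement error, and the gripper is clear of everything.

**What did not go smoothly:**
- At the start of the lid push, the wrist force read about 64 N (52 N back, 37 N up) because the finger briefly jammed against the lid's edge before slipping under it. This is below the 120 N wrist limit. I believe it was the fingertips and not the gripper's body, so the 40 N limit should not apply, but I could not verify that.
- The button press peaked at about 29 N.
- Just past upright, the top camera's lid-angle estimate (1.87) disagreed with the side camera's (1.66). I went by the side camera.

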